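Push home the plunger of a suction lifter

ROBOT

A 6-joint arm with a two-finger parallel gripper is mounted at the origin on the work surface. World frame = base frame: x ahead of the robot, y to its left, z up, the work surface at z = 0. Lengths are in m, angles in rad, forces in N, time in s.
With the tool pointing down it reaches from about 0.3 to 0.775 m from the base axis. Payload 14.6 kg.
Tool frame: the origin (TCP) lies midway between the tips of the shut fingers; the grasp point (between the pads) lies 19 mm behind it (ctrl.pinch_z is the z of the grasp point in the tool frame, in m); z points along the fingers, y is the line along which they close (so a half turn about z gives the same grasp; the last joint's range is limited). The gripper opens to 94 mm and grips with 3 to 60 N. Pads are 16 mm wide; open, the fingers measure 119 mm over their backs; the gripper's body (75 mm by 177 mm) begins 78 mm behind the grasp point.
Start: joints at [1.261, 0.3, 1.521, -0, 1.321, -0.067], TCP at [0.132, 0.534, 0.179] pointing down, gripper open.
Joint ranges: [-3.03, 3.03], [-0.79, 2.21], [0.23, 2.52], [-1.04, 4.18], [0, 3.07], [-2.55, 2.55]. Speed limits (rad/s): [2.22, 2.22, 2.57, 3.14, 3.14, 3.14].

INTERFACE

Orientations are given as [roll, pitch, yaw] about the fixed x, y, z axes, in that order (R = Rz(yaw) Ry(pitch) Rx(roll)).
In Python, from station import ctrl, camera, ticket gives the robot as it stands. The module is installed in compiled form; this text tells all that it offers.
- The arm moves only by the shell command python3 -m inch 'ROWS' [FORCE]. ROWS is text: rows parted by semicolons, each of 7 numbers parted by spaces: the opening, from -1 (shut) to 1 (fully open), then the shift along the tool's x, y, z in units of 0.03 m (1.0 is 0.03 m), then the turn, a rotation vector about the tool's x, y, z in units of 10 degrees (1.0 is 10 degrees). In form: grip dx dy dz rx ry rz; .... A call has 1 to 10 rows; each row shifts and turns the commanded pose from where the row before left it, along the tool's axes as they then stand; what a row does not reach is not made up. A row lasts 1/8 s, in which the tool goes at most 62.5 mm and 10.7 degrees, less where a joint would pass 70% of its speed; a pose out of reach is approached as far as the arm can. A call with a number of a shift or a turn outside -1 to 1 is refused whole. A call with a gripper value outside its range is refused whole. The fingers move at their own pace and stop on an object; FORCE is the grip in N (left out, the last holds). Time passes only in rows, so rows that do not move let the fingers close. It gives the time, the measured TCP pose, the force, the opening and the grip force at its end, in the units of the state.
- ctrl.get_obs(): the state, without advancing time (a new reading comes with each control period).
- camera(name): name is "side" or "top" or "wrist"; returns a dict with "img" (480x640x3 uint8, blue, green, red), "range_z" (480x640 float32, m along the optical axis (not along the pixel's ray), 0 where there is no reading), "intrinsics" (3x3 intrinsics, pixels), "k1" (the pictures are not rectified: a ray, as slopes to the right and down, at radius r is drawn at 1 + k1 r^2 times it, then the intrinsics apply), "view" (4x4, takes a point from world to camera coordinates). Camera axes: x right, y down, z forward; pixel columns grow to the right and rows downward; lengths in m; the calibration is good to about 2 mm. A picture is of the moment at which its call begins.
- ticket.hand_in(): hands the job in; it is judged then, once.
The state is a dict: "time_s": time; "qpos": joint angles; "joint_vel": joint speeds; "tau": joint torques, N m; "ee_pos": TCP position; "eef_rot": TCP orientation; "force": force on the tool from outside, world axes, zero at the start; "moment": the same for the moment, N m; "grip_width": finger opening in m; "grip_force": force on a finger pad.
Only numpy, scipy, OpenCV 4.12 (cv2) and the standard library are available. Lean on these libraries where they do the work, as an engineer would, in place of code of your own. Each camera call takes 0.05 s, during which the arm holds its last target. There are 200 camera calls.

TASK

Three pump-action suction lifters stand on the granite slabs, and on one of them the plunger at the end of the handle stands out. With the fingertips, gently push that plunger fully home, until its cap meets the handle's collar, without shifting, tipping or picking up the lifter, then draw the hand clear. Do not touch the release levers or the other two lifters, and leave everything else on the bench where it is.

Things in the scene. Friction and masses are not known exactly. Their poses are not given: they have to be found in the camera images.
- collar_a (a point): centre of the end face of the handle's dark steel collar (37 mm across) on lifter_a, out of which the plunger comes along the lifter's +x: 66 mm from the lifter's z axis, on the handle's axis, 74 mm above the pad's underside. The handle's top is 93 mm above the pad's underside and its blind rear end is at x = -68 mm.
- lifter_a: suction lifter, rubber pad 170 mm across, aluminium plate on it (top 27 mm up), and on two feet a straight handle (pump barrel, 37 mm thick) along the body's x axis. Origin: centre of the pad's underside, on the slab; z up. Its plunger stands out. Weighs 1.2 to 1.7 kg, only rests on the stone: slides if pushed with about 7 to 16 N.
- plunger_a (a joint): how far the plunger of lifter_a stands out, in m: 0 = fully home, its cap against the collar; 0.026 = fully out. Stands 17 to 25 mm out at the start. It slides against about 3 N of friction and stays where it is left (no spring).
- cap_a (a point): centre of the outer end face of the plunger's cap on lifter_a: black cap 25 mm across and 12 mm long on a steel rod 19 mm across, on the handle's axis (104 mm above the bench); faces along the lifter's +x, the plunger goes in along -x. Fully home it lies 78 mm from the lifter's z axis.
- valve_a: vacuum release lever of lifter_a: steel tab 30 x 13 x 4 mm on a short stud, on the plate beside the rear foot (30 mm behind and 34 mm left of the lifter's centre), top 40 mm above the pad's underside. Origin: foot of the stud.
- lifter_b: another suction lifter exactly like lifter_a (same frame). Its plunger is already home and it is fast on the stone.
- plunger_b (a joint): how far the plunger of lifter_b stands out, in m: 0 = fully home, its cap against the collar; 0.026 = fully out. Starts home (under 2 mm).
- cap_b (a point): centre of the outer end face of the plunger's cap on lifter_b: black cap 25 mm across and 12 mm long on a steel rod 19 mm across, on the handle's axis (104 mm above the bench); faces along the lifter's +x.
- valve_b: vacuum release lever of lifter_b: steel tab 30 x 13 x 4 mm on a short stud, on the plate beside the rear foot (30 mm behind and 34 mm left of the lifter's centre), top 40 mm above the pad's underside. Origin: foot of the stud.
- lifter_c: another suction lifter exactly like lifter_a (same frame). Its plunger is already home and it is fast on the stone.
- plunger_c (a joint): how far the plunger of lifter_c stands out, in m: 0 = fully home, its cap against the collar; 0.026 = fully out. Starts home (under 2 mm).
- cap_c (a point): centre of the outer end face of the plunger's cap on lifter_c: black cap 25 mm across and 12 mm long on a steel rod 19 mm across, on the handle's axis (104 mm above the bench); faces along the lifter's +x.
- valve_c: vacuum release lever of lifter_c: steel tab 30 x 13 x 4 mm on a short stud, on the plate beside the rear foot (30 mm behind and 34 mm left of the lifter's centre), top 40 mm above the pad's underside. Origin: foot of the stud.
- slab_large: polished dark granite slab, 400 (x) x 480 (y) x 30 mm, fixed. Origin: centre of its underside, on the bench.
- slab_small: polished dark granite slab, 400 (x) x 250 (y) x 30 mm, fixed. Origin: centre of its underside, on the bench.
- cross: small brass cross lying flat, 100 x 50 x 8 mm, loose. Origin: centre of its underside.
- rubbing_block: abrasive rubbing block with wooden back, 45 x 90 x 30 mm, loose. Origin: centre of its underside.
- pencil: flat carpenter's pencil, 160 x 8 x 8 mm, loose. Origin: centre of its underside.
- vase_0: turned granite grave vase, 68 mm across, 124 mm tall, loose. Origin: centre of its underside.
- vase_1: a second such vase, loose. Origin: centre of its underside.
- adhesive: white adhesive bottle, 62 mm across, 170 mm tall, loose. Origin: centre of its underside.
- filler_tin: tin of stone filler, 86 mm across, 85 mm tall, loose. Origin: centre of its underside.
- hammer: hammer lying flat, loose. Origin: centre of its underside.

How it is judged:
On the way, in this order (a step that is already met when the one before it is completed fails the run):
1. the fingers touch the cap of the plunger that stands out (contact force between the fingers and plunger_a above 0.5 N), for 0.05 s.
2. that plunger is pushed home (within 4 mm) (value of joint plunger_a below 0.004 m), for 0.1 s.
At the end, for the whole second after the job is handed in: The plunger that stood out is within 4 mm of home; its lifter is at rest, flat on the stone (within 0.04 rad) and within 20 mm of where it stood; the other two plungers are home; every loose thing on the bench is within 10 mm of where it stood (value of joint each of plunger_a, plunger_b, plunger_c below 0.004 m and distance of lifter_a from where it was at the start of the episode below 0.02 m and angle between lifter_a's own z axis and vertical below 0.04 rad and linear speed of lifter_a below 0.01 m/s and distance of each of cross, rubbing_block, pencil, vase_0, vase_1, adhesive, filler_tin, hammer from where it was at the start of the episode below 0.01 m); the robot touches nothing.
It fails at once if the lifter is shifted more than 20 mm, tipped or picked up (distance of lifter_a from where it was at the start of the episode above 0.02 m or angle between lifter_a's own z axis and vertical above 0.1 rad).
It fails at once if the plunger is rammed (over 45 N) (contact force between the fingers and plunger_a above 45 N).
It fails at once if a release lever is touched (contact force between any of the fingers, the arm and valve_a above 0.5 N).
It fails at once if one of the other two lifters is touched (contact force between any of the fingers, the arm and lifter_b above 0.5 N or contact force between any of the fingers, the arm and lifter_c above 0.5 N).
It fails at once if a loose thing on the bench is moved or lifted by more than 10 mm (distance of any of cross, rubbing_block, pencil, vase_0, vase_1, adhesive, filler_tin, hammer from where it was at the start of the episode above 0.01 m).
It also fails if it takes over 35 s, if anything falls off the work surface, if the arm or the gripper's body presses on something with over 40 N, if the wrist force passes 120 N, or if a joint passes its speed limit or range.

## Working session

There is one attempt and no reset: what is moved stays moved. The work goes in short steps, Python scripts to look and compute and a shell command to move; the robot and the scene stay as the last step left them, time stands still between calls to the robot, and variables do not carry over. Pictures are saved under pics/ and viewed, at most 10 in all, crops included, and the job is handed in when it is done.

```bash
mkdir -p pics
cat > h.py <<'E'
import numpy as np, cv2
from station import ctrl, camera, ticket
def cloud(c):
    K=c["intrinsics"];k1=c["k1"];z=c["range_z"]
    v,u=np.mgrid[0:480,0:640].astype(float)
    d=np.stack([(u-K[0,2])/K[0,0],(v-K[1,2])/K[1,1]],-1)
    s=d.copy()
    for _ in range(10): s=d/(1+k1*(s**2).sum(-1,keepdims=True))
    P=np.concatenate([s*z[...,None],z[...,None]],-1)
    V=c["view"]; W=(P-V[:3,3])@V[:3,:3]
    W[z<=0]=np.nan
    return W
E
python3 - <<'E'
from h import *
for n in ["top","side"]:
    c=camera(n); cv2.imwrite(f"pics/{n}0.png",c["img"]); np.save(n+"0.npy",cloud(c)); print(n,np.linalg.inv(c["view"])[:3].round(2).tolist(),c["k1"])
print(ctrl.get_obs())
E
```

```text
top [[0.01, -1.0, 0.06, 0.48], [-1.0, -0.01, -0.01, -0.13], [0.01, -0.06, -1.0, 1.66]] -0.09339182337190216
side [[-0.98, -0.17, 0.15, 0.4], [-0.22, 0.68, -0.7, 0.6], [0.02, -0.71, -0.7, 0.85]] 0.0036138543482797684
{'time_s': 0.1, 'qpos': array([ 1.26141193e+00,  3.00444358e-01,  1.52151523e+00, -6.20794451e-06,
        1.32065348e+00, -6.65874704e-02]), 'joint_vel': array([-1.08109687e-04, -5.52970295e-05, -5.08281891e-04, -1.16461285e-03,
       -9.59885037e-05, -5.66188187e-04]), 'tau': array([ 1.90902210e-03, -5.32645226e+01, -3.53282654e+01,  7.09974580e-02,
        2.34579819e-02, -9.17158445e-05]), 'ee_pos': array([0.1321518 , 0.53363011, 0.17812886]), 'eef_rot': array([-3.14057410e+00, -6.18965209e-05,  2.89879723e+00]), 'force': array([ 0.46227382,  0.48181929, -0.19303138]), 'moment': array([-0.03279147,  0.04752961, -0.00128114]), 'grip_force': 0.0, 'grip_width': 0.09445494606363235}
```

View pics/top0.png

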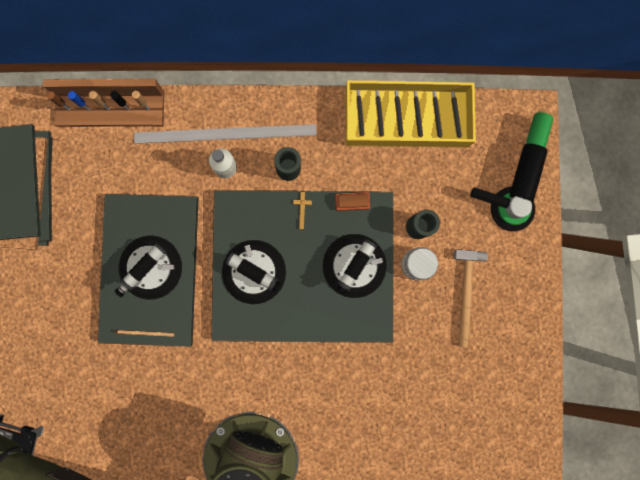

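View pics/side0.png

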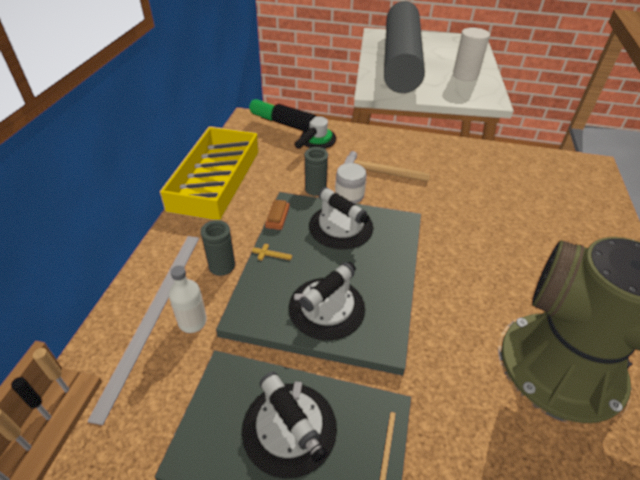

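The top view shows the plunger standing out on the left lifter, which is on the small slab with its centre near (148,268). Its cap is near (122,291), and the plunger points toward the robot and to its left. The side view agrees: cap near (318,455). Next I'll measure it in both depth clouds.

Run:
```python
from h import *
T=np.load("top0.npy");S=np.load("side0.npy")
print("slab",np.nanmedian(T[200:225,110:185,2]), "px ctr",T[268,148],"cap px",T[291,122],S[452,318])
c0=T[268,148,:2]
for n,W in (("top",T),("side",S)):
    P=W.reshape(-1,3); P=P[np.isfinite(P).all(1)]
    P=P[(np.hypot(*(P[:,:2]-c0).T)<0.14)]
    pad=P[(P[:,2]>.037)&(P[:,2]<.065)]
    (cx,cy),r=cv2.minEnclosingCircle(pad[:,:2].astype(np.float32)); print(n,"pad",cx,cy,r,len(pad))
    Q=P[(P[:,2]>.092)]
    (hc,hs,ha)=cv2.minAreaRect(Q[:,:2].astype(np.float32)); print("handle rect",hc,hs,ha,"zmax",np.percentile(Q[:,2],[50,98]))
    m=np.median(Q[Q[:,2]>np.percentile(Q[:,2],60)][:,:2],0)
    H=Q[Q[:,2]>.112]; d=np.linalg.svd(H[:,:2]-H[:,:2].mean(0))[2][0]; d*=np.sign(d[1])
    t=(Q[:,:2]-[cx,cy])@d; s=(Q[:,:2]-[cx,cy])@[-d[1],d[0]]
    print("dir",d,np.degrees(np.arctan2(d[1],d[0])))
    for a in np.arange(-.08,.13,.01):
        k=(t>=a)&(t<a+.01)
        if k.sum(): print(f"{a:.3f} n{k.sum()} s {s[k].min():.3f} {s[k].max():.3f} zmax {Q[k,2].max():.3f}")
    print("tmin,max",t.min(),t.max(),"origin line")
```

```text
slab 0.029412836972959582 px ctr [0.50635107 0.25430501 0.10914468] cap px [0.44767356 0.31836254 0.1135794 ] [0.44649903 0.33172028 0.11680191]
top pad 0.5044888257980347 0.2564891576766968 0.13927733898162842 2169
handle rect (0.5005078911781311, 0.276957243680954) (0.039203278720378876, 0.16424676775932312) 46.46131134033203 zmax [0.1168435  0.12608032]
dir [-0.74065341  0.67188728] 137.7871062747526
-0.070 n33 s -0.029 0.005 zmax 0.129
-0.060 n49 s -0.027 0.004 zmax 0.125
-0.050 n47 s -0.027 0.004 zmax 0.125
-0.040 n56 s -0.029 0.005 zmax 0.131
-0.030 n60 s -0.029 0.007 zmax 0.126
-0.020 n62 s -0.030 0.008 zmax 0.126
-0.010 n57 s -0.029 0.007 zmax 0.128
-0.000 n61 s -0.031 0.006 zmax 0.130
0.010 n62 s -0.032 0.007 zmax 0.128
0.020 n58 s -0.030 0.006 zmax 0.130
0.030 n52 s -0.029 0.007 zmax 0.129
0.040 n59 s -0.029 0.004 zmax 0.128
0.050 n49 s -0.026 0.004 zmax 0.127
0.060 n60 s -0.030 0.006 zmax 0.126
0.070 n25 s -0.023 -0.003 zmax 0.119
0.080 n35 s -0.023 -0.002 zmax 0.122
0.090 n36 s -0.024 -0.001 zmax 0.123
tmin,max -0.065705880931253 0.09900681117566125 origin line
side pad 0
[... 252 characters left out ...]
1612
-0.070 n104 s -0.017 0.018 zmax 0.123
-0.060 n106 s -0.015 0.017 zmax 0.121
-0.050 n104 s -0.015 0.017 zmax 0.122
-0.040 n95 s -0.017 0.017 zmax 0.122
-0.030 n134 s -0.018 0.019 zmax 0.124
-0.020 n128 s -0.018 0.020 zmax 0.125
-0.010 n128 s -0.018 0.019 zmax 0.125
-0.000 n136 s -0.018 0.019 zmax 0.124
0.010 n141 s -0.018 0.020 zmax 0.124
0.020 n142 s -0.018 0.021 zmax 0.124
0.030 n147 s -0.017 0.018 zmax 0.124
0.040 n130 s -0.015 0.017 zmax 0.122
0.050 n128 s -0.017 0.019 zmax 0.124
0.060 n179 s -0.017 0.017 zmax 0.123
0.070 n85 s -0.009 0.010 zmax 0.115
0.080 n89 s -0.012 0.012 zmax 0.118
0.090 n101 s -0.012 0.012 zmax 0.118
tmin,max -0.06962476403733775 0.09553575521439868 origin line
```

Both views agree: the lifter's centre is about (0.512, 0.270), its +x points along 137.8°, and the handle's top is at z 0.123. From the rear of the handle to the cap is 165 mm, so the plunger stands out about 19 mm. The cap's face is at about (0.441, 0.335, 0.104). I'll shut the fingers, turn +28.3° about tool z and travel high to a point 30 mm off the cap.

```bash
python3 -m inch '-1 0 0 0 0 0 1; -1 0 0 0 0 0 1; -1 0 0 0 0 0 0.83; -1 -1 0.2 0 0 0 0; -1 -1 0.2 0 0 0 0; -1 -1 0.2 0 0 0 0; -1 -1 0.2 0 0 0 0; -1 -1 0.2 0 0 0 0; -1 -1 0.2 0 0 0 0; -1 0 0 0 0 0 0' 10
cat > rel.py <<'E'
from h import *
o=ctrl.get_obs();d=np.array([-.741,.671]);C=np.array([.512,.2703])
p=o["ee_pos"];e=p[:2]-C
print("t %.4f s %.4f z %.4f"%(e@d,e@[d[1],-d[0]],p[2]),"yaw",np.degrees(o["eef_rot"]).round(2),"F",o["force"].round(2),"Ft %.2f"%(o["force"][:2]@d),o["grip_width"],o["time_s"])
E
python3 rel.py
```

```text
time_s: 1.35
ee_pos: [0.2908, 0.4387, 0.1783]
eef_rot: [-3.141, 0.0, 2.403]
force: [-0.2, 0.2, 0.0]
grip_width: 0.0008
grip_force: 0.0
t 0.2769 s -0.0236 z 0.1783 yaw [-1.7997e+02  1.0000e-02  1.3766e+02] F [-0.24  0.2   0.01] Ft 0.31 0.0007819229706156326 1.35
```

```bash
python3 -m inch '-1 -1 0.2 0 0 0 0; -1 -1 0.2 0 0 0 0; -1 -1 0.2 0 0 0 0; -1 -1 0.19 0 0 0 0; -1 -0.6 0 0 0 0 0; -1 0 0 0.9 0 0 0; -1 0 0 0.9 0 0 0; -1 0 0 0.9 0 0 0; -1 0 0 0.1 0 0 0; -1 0 0 0 0 0 0'
python3 rel.py
python3 - <<'E'
from h import *
for n in ["side","wrist"]:
    c=camera(n); W=cloud(c); np.save(n+"1.npy",W); cv2.imwrite(f"pics/{n}1.png",c["img"])
i=cv2.imread("pics/side1.png")[300:480,200:440]; j=cv2.imread("pics/wrist1.png")
i=cv2.resize(i,(400,300)); j=cv2.resize(j,(400,300)); cv2.imwrite("pics/both1.png",np.hstack([i,j]))
E
```

```text
time_s: 2.6
ee_pos: [0.4078, 0.3649, 0.0954]
eef_rot: [3.141, 0.0, 2.405]
force: [0.1, -0.0, -0.3]
grip_width: 0.0007
grip_force: 0.0
t 0.1406 s 0.0002 z 0.0954 yaw [179.96   0.   137.81] F [ 0.05 -0.01 -0.31] Ft -0.05 0.0007239867587970129 2.6
```

View pics/both1.png

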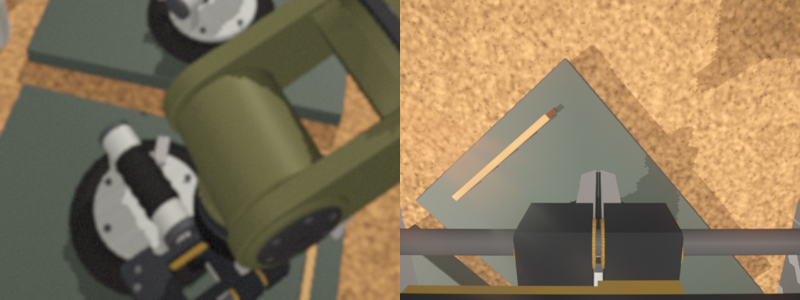

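The fingertips are in line with the handle axis, outside the cap, and nothing else is near. I'll close in, then use small steps.

```bash
python3 -m inch '-1 -0.3 0 0.18 0 0 0; -1 -0.3 0 0 0 0 0; -1 -0.2 0 0 0 0 0; -1 -0.05 0 0 0 0 0; -1 -0.05 0 0 0 0 0; -1 0 0 0 0 0 0'; python3 rel.py; python3 -m inch '-1 -0.05 0 0 0 0 0; -1 -0.05 0 0 0 0 0; -1 0 0 0 0 0 0';python3 rel.py; python3 -m inch '-1 -0.05 0 0 0 0 0; -1 -0.05 0 0 0 0 0';python3 rel.py
```

```text
time_s: 3.45
ee_pos: [0.4278, 0.3463, 0.0893]
eef_rot: [3.142, -0.0, 2.405]
force: [-0.0, 0.1, -0.1]
grip_width: 0.0008
grip_force: 0.0
t 0.1134 s -0.0001 z 0.0893 yaw [180.    -0.   137.79] F [-0.02  0.1  -0.08] Ft 0.08 0.0007827759483443941 3.45
time_s: 3.82
ee_pos: [0.4302, 0.3442, 0.0893]
eef_rot: [3.142, 0.0, 2.405]
force: [0.3, 0.3, 0.7]
grip_width: 0.0006
grip_force: 0.0
t 0.1102 s -0.0001 z 0.0893 yaw [180.     0.   137.78] F [0.32 0.35 0.67] Ft -0.00 0.0005580938332559004 3.825
time_s: 4.08
ee_pos: [0.4324, 0.3422, 0.0892]
eef_rot: [3.142, 0.0, 2.405]
force: [0.1, -0.6, 0.2]
grip_width: 0.0003
grip_force: 0.0
t 0.1072 s -0.0001 z 0.0892 yaw [180.     0.   137.79] F [ 0.12 -0.55  0.15] Ft -0.46 0.00033903529400331644 4.075
```

```bash
for i in 1; do python3 -m inch '-1 -0.06 0 0 0 0 0; -1 -0.06 0 0 0 0 0'>/dev/null; python3 rel.py;  python3 -m inch '-1 -0.06 0 0 0 0 0; -1 -0.06 0 0 0 0 0'>/dev/null; python3 rel.py; python3 -m inch '-1 -0.06 0 0 0 0 0; -1 -0.06 0 0 0 0 0'>/dev/null; python3 rel.py; done
```

```text
t 0.1036 s -0.0002 z 0.0892 yaw [-180.     -0.    137.79] F [-0.11  1.44 -0.28] Ft 1.05 0.0005386299565422805 4.325
t 0.1003 s -0.0001 z 0.0894 yaw [ 1.7999e+02 -2.0000e-02  1.3779e+02] F [-2.23  2.47  2.17] Ft 3.31 0.0001150201520889961 4.575
t 0.0965 s -0.0001 z 0.0893 yaw [ 1.7999e+02 -1.0000e-02  1.3779e+02] F [-2.67  1.56  2.68] Ft 3.03 0.000763831719572054 4.825
```

Contact came at t≈0.103, with the expected 3 N of friction. Home should be near t≈0.085.

```bash
python3 -m inch '-1 -0.07 0 0 0 0 0; -1 -0.07 0 0 0 0 0'>/dev/null; python3 rel.py;  python3 -m inch '-1 -0.05 0 0 0 0 0; -1 -0.05 0 0 0 0 0'>/dev/null; python3 rel.py; python3 -m inch '-1 -0.04 0 0 0 0 0; -1 0 0 0 0 0 0'>/dev/null; python3 rel.py
```

```text
t 0.0922 s -0.0001 z 0.0893 yaw [179.99   0.   137.79] F [-2.42  1.34  2.9 ] Ft 2.69 0.00034989015644027225 5.075
t 0.0892 s -0.0001 z 0.0893 yaw [179.99   0.   137.79] F [-3.61  1.32  2.47] Ft 3.56 0.0005607035629383102 5.325
t 0.0880 s -0.0001 z 0.0892 yaw [1.8000e+02 1.0000e-02 1.3778e+02] F [-1.71  1.13  3.23] Ft 2.02 0.000643179677615372 5.575
```

```bash
python3 -m inch '-1 -0.05 0 0 0 0 0; -1 0 0 0 0 0 0'>/dev/null; python3 rel.py;  python3 -m inch '-1 -0.05 0 0 0 0 0; -1 0 0 0 0 0 0'>/dev/null; python3 rel.py
```

```text
t 0.0866 s -0.0002 z 0.0892 yaw [-180.      0.    137.79] F [-1.75  2.54  3.29] Ft 3.00 0.000596292918916081 5.825
t 0.0850 s -0.0002 z 0.0892 yaw [-180.      0.    137.78] F [-2.55  0.97  2.45] Ft 2.54 0.0005982225089902851 6.075
```

```bash
python3 -m inch '-1 -0.04 0 0 0 0 0; -1 0 0 0 0 0 0'>/dev/null; python3 rel.py;  python3 -m inch '-1 -0.04 0 0 0 0 0; -1 0 0 0 0 0 0'>/dev/null; python3 rel.py
```

```text
t 0.0834 s -0.0001 z 0.0895 yaw [1.7998e+02 5.0000e-02 1.3779e+02] F [-1.4  -1.04  5.38] Ft 0.34 0.0003692350329868195 6.325
t 0.0826 s -0.0000 z 0.0896 yaw [1.7997e+02 1.0000e-02 1.3779e+02] F [-3.07  2.43  6.28] Ft 3.90 0.0006368496954467797 6.575
```

Upward force is rising and the sideways reading is odd, so I'll look before pushing further.

```bash
python3 - <<'E'
from h import *
c=camera("side"); W=cloud(c); i=c["img"]; cv2.imwrite("pics/s2.png",cv2.resize(i[340:480,220:380],(800,600)[:2] and (640,560),interpolation=cv2.INTER_CUBIC))
P=W.reshape(-1,3);S=np.load("side0.npy").reshape(-1,3)
d=np.array([-.741,.671]);C=np.array([.512,.2703])
for n,Q in(("before",S),("now",P)):
    Q=Q[np.isfinite(Q).all(1)];e=Q[:,:2]-C;t=e@d;s=e@[d[1],-d[0]]
    k=(abs(s)<.025)&(t<-.03)&(t>-.1)&(Q[:,2]>.095)&(Q[:,2]<.13); print(n,k.sum(),np.sort(t[k])[:5].round(4))
E
python3 rel.py
```

```text
before 406 [-0.0695 -0.0691 -0.0687 -0.0685 -0.0685]
now 402 [-0.0695 -0.0688 -0.0687 -0.0686 -0.0686]
t 0.0826 s -0.0000 z 0.0896 yaw [1.7997e+02 1.0000e-02 1.3779e+02] F [-2.77  1.01  6.32] Ft 2.74 0.00020260345519514957 6.625
```

View pics/s2.png

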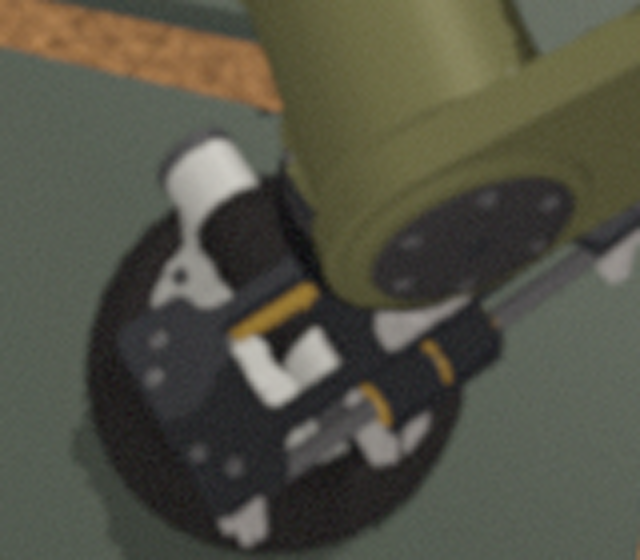

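The lifter hasn't moved: the rear of its handle still reads the same. The plunger has travelled about 21 mm and the resistance has risen, so it is probably home. I'll draw back and check.

```bash
python3 -m inch '-1 0.5 0 0 0 0 0; -1 1 0 0 0 0 0; -1 1 0 0 0 0 0; -1 1 0 0 0 0 0; -1 1 0 0 0 0 0; -1 1 0 -1 0 0 0; -1 1 0 -1 0 0 0; -1 1 0 -1 0 0 0; -1 0 0 0 0 0 0'; python3 rel.py
python3 - <<'E'
from h import *
d=np.array([-.741,.671]);C=np.array([.512,.2703])
for n in("side","top"):
  c=camera(n); 
  for m,W in(("before",np.load(n+"0.npy")),("now",cloud(c))):
    Q=W.reshape(-1,3);Q=Q[np.isfinite(Q).all(1)];e=Q[:,:2]-C;t=e@d;s=e@[d[1],-d[0]]
    k=(abs(s)<.03)&(abs(t)<.11)&(Q[:,2]>.095)&(Q[:,2]<.14); T=np.sort(t[k]);print(n,m,k.sum(),T[:3].round(4),T[-4:].round(4))
  if n=="side": cv2.imwrite("pics/s3.png",cv2.resize(c["img"][340:480,220:380],(640,560),interpolation=cv2.INTER_CUBIC))
E
```

```text
time_s: 7.75
ee_pos: [0.283, 0.4784, 0.1808]
eef_rot: [3.138, -0.0, 2.407]
force: [1.0, -0.5, -0.1]
grip_width: 0.0006
grip_force: 0.0
t 0.3093 s 0.0005 z 0.1808 yaw [ 1.7982e+02 -1.0000e-02  1.3793e+02] F [ 1.05 -0.53 -0.09] Ft -1.13 0.0005851102593224247 7.75
side before 2072 [-0.0695 -0.0691 -0.0687] [0.0951 0.0954 0.0955 0.0956]
side now 1970 [-0.0702 -0.0691 -0.0688] [0.0837 0.0838 0.0838 0.0839]
top before 858 [-0.0694 -0.0678 -0.0675] [0.0946 0.095  0.095  0.0953]
top now 833 [-0.0689 -0.0679 -0.0678] [0.0843 0.0843 0.0852 0.0855]
```

View pics/s3.png

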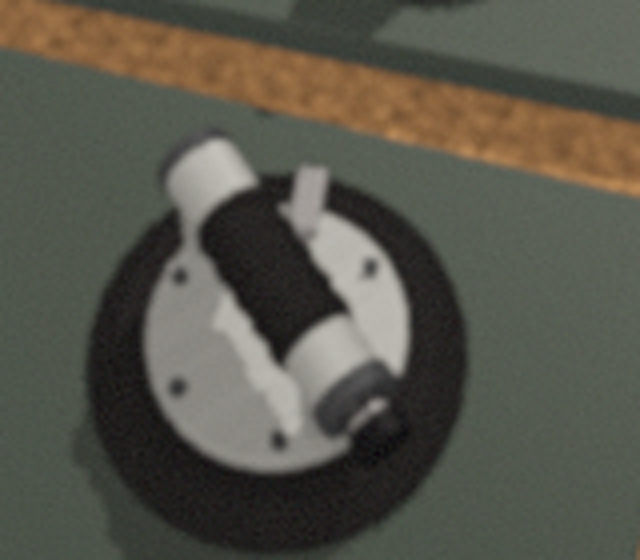

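About 7 mm of rod still shows: the cap's face is at t≈0.0845 and home is 0.078. The lifter hasn't moved. I'll measure the finger profile to see why the contact offset was not what I expected.

Run:
```python
from h import *
from scipy.spatial.transform import Rotation as Ro
c=camera("side");W=cloud(c);o=ctrl.get_obs();R=Ro.from_euler("xyz",o["eef_rot"]).as_matrix()
Q=((W-o["ee_pos"])@R)
k=(np.abs(Q[...,0])<.06)&(np.abs(Q[...,1])<.06)&(Q[...,2]<.012)&(Q[...,2]>-.1)
v,u=np.where(k);print(u.min(),u.max(),v.min(),v.max())
for a in np.arange(-.1,.012,.008):
    q=Q[k];m=(q[:,2]>=a)&(q[:,2]<a+.008)
    if m.any(): print(round(a,3),m.sum(),"x",q[m,0].min().round(4),q[m,0].max().round(4),"y",q[m,1].min().round(4),q[m,1].max().round(4))
w=camera("wrist"); print("cam in tool",((np.linalg.inv(w["view"])[:3,3]-o["ee_pos"])@R).round(3))
y0,x0=max(0,v.min()-30),max(0,u.min()-50)
crop=c["img"][y0:v.max()+40,x0:u.max()+50];f=min(800/crop.shape[1],600/crop.shape[0]);print(x0,y0,f)
cv2.imwrite("pics/f4.png",cv2.resize(crop,None,fx=f*.99,fy=f*.99,interpolation=cv2.INTER_CUBIC))
```

```text
Traceback (most recent call last):
ValueError: zero-size array to reduction operation minimum which has no identity
```

The fingers are out of that camera's view. I'll push again with the fingertips about 8 mm lower, so the full-width part of the fingers meets the cap, reading the force at each step and then withdrawing slowly.

```bash
python3 -m inch '-1 -1 0 1 0 0 0; -1 -1 0 1 0 0 0; -1 -1 0 1 0 0 0; -1 -1 0 0.35 0 0 0; -1 -1 0 0 0 0 0; -1 -1 0 0 0 0 0; -1 -0.6 0 0 0 0 0; -1 0 0 0 0 0 0'>/dev/null; python3 rel.py
python3 - <<'E'
from h import *
from scipy.spatial.transform import Rotation as Ro
c=camera("side");W=cloud(c);o=ctrl.get_obs();R=Ro.from_euler("xyz",o["eef_rot"]).as_matrix()
Q=((W-o["ee_pos"])@R)
k=(np.abs(Q[...,0])<.03)&(np.abs(Q[...,1])<.03)&(Q[...,2]<.012)&(Q[...,2]>-.1)
q=Q[k]
for a in np.arange(-.1,.012,.008):
    m=(q[:,2]>=a)&(q[:,2]<a+.008)
    if m.any(): print(round(a,3),m.sum(),"x",q[m,0].min().round(4),q[m,0].max().round(4),"y",q[m,1].min().round(4),q[m,1].max().round(4))
cv2.imwrite("pics/s5.png",cv2.resize(c["img"][340:480,220:400],(720,560),interpolation=cv2.INTER_CUBIC))
E
```

```text
t 0.1088 s -0.0006 z 0.0781 yaw [-1.7994e+02 -1.0000e-02  1.3767e+02] F [-0.18  0.09  0.53] Ft 0.19 0.0008255253972837326 8.9
-0.084 2 x -0.0011 0.0016 y 0.0124 0.0126
-0.076 3 x -0.0026 -0.0005 y 0.0126 0.013
-0.068 8 x -0.0046 0.0093 y 0.0103 0.0135
-0.06 9 x -0.0053 0.0092 y 0.0083 0.0132
-0.052 13 x -0.0081 0.0094 y 0.0065 0.0135
-0.044 19 x -0.029 0.0097 y 0.0043 0.0136
-0.036 32 x -0.0299 0.0095 y -0.0088 0.0131
-0.028 7 x -0.0287 0.0094 y -0.0037 0.0127
```

View pics/s5.png

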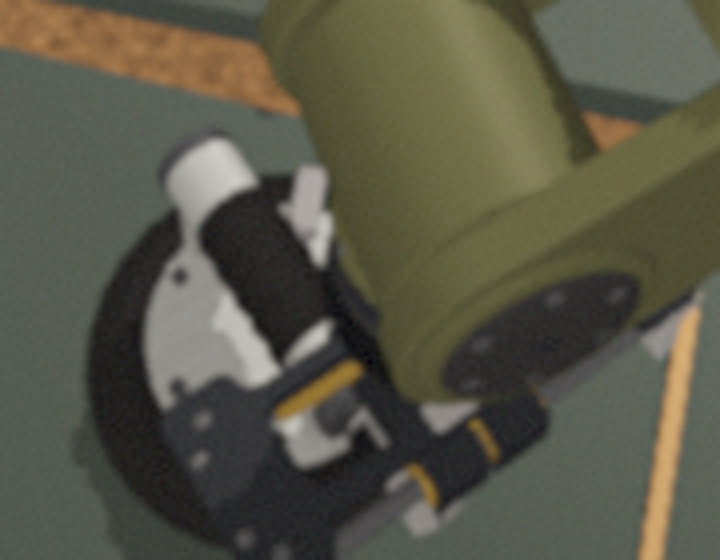

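```bash
python3 -m inch '-1 -0.1 0 0 0 0 0; -1 -0.1 0 0 0 0 0; -1 -0.1 0 0 0 0 0; -1 -0.1 0 0 0 0 0; -1 0 0 0 0 0 0'>/dev/null; python3 rel.py; python3 -m inch '-1 -0.06 0 0 0 0 0; -1 0 0 0 0 0 0'>/dev/null; python3 rel.py; python3 -m inch '-1 -0.06 0 0 0 0 0; -1 0 0 0 0 0 0'>/dev/null; python3 rel.py; python3 -m inch '-1 -0.06 0 0 0 0 0; -1 0 0 0 0 0 0'>/dev/null; python3 rel.py; python3 -m inch '-1 -0.06 0 0 0 0 0; -1 0 0 0 0 0 0'>/dev/null; python3 rel.py
```

```text
t 0.0975 s -0.0002 z 0.0787 yaw [-180.      0.    137.77] F [-1.29  0.02  1.67] Ft 0.97 0.0002003368386205664 9.575
t 0.0959 s -0.0002 z 0.0788 yaw [180.     0.   137.79] F [-0.06 -0.38  0.88] Ft -0.21 0.0003611130615253675 9.825
t 0.0940 s -0.0002 z 0.0787 yaw [-180.     -0.    137.78] F [-0.3  -0.07 -0.77] Ft 0.17 0.0005678712288187977 10.075
t 0.0924 s -0.0002 z 0.0787 yaw [-1.8000e+02 -1.0000e-02  1.3779e+02] F [-0.28  1.75  0.22] Ft 1.38 0.0005130795796051599 10.325
t 0.0905 s -0.0002 z 0.0787 yaw [-180.     -0.    137.79] F [-2.18  0.76 -0.66] Ft 2.12 0.0009903623914075408 10.575
```

```bash
python3 -m inch '-1 -0.06 0 0 0 0 0; -1 0 0 0 0 0 0'>/dev/null; python3 rel.py; python3 -m inch '-1 -0.06 0 0 0 0 0; -1 0 0 0 0 0 0'>/dev/null; python3 rel.py; python3 -m inch '-1 -0.04 0 0 0 0 0; -1 0 0 0 0 0 0'>/dev/null; python3 rel.py
```

```text
t 0.0886 s -0.0002 z 0.0787 yaw [-180.      0.    137.78] F [-0.95  0.77 -0.04] Ft 1.22 0.0006935529005437562 10.825
t 0.0868 s -0.0002 z 0.0787 yaw [-1.8000e+02  1.0000e-02  1.3778e+02] F [-1.76  1.02  0.33] Ft 1.99 0.0004562420307547087 11.075
t 0.0865 s -0.0002 z 0.0788 yaw [-1.7999e+02 -7.0000e-02  1.3780e+02] F [-5.46  4.36  1.8 ] Ft 6.97 0.0006647044049975237 11.325
```

The push stalled at t=0.0865 with 7 N, which is 8 mm of finger half-width past home at 0.078. I'll withdraw slowly and check.

```bash
python3 -m inch '-1 0 0 0 0 0 0; -1 0.05 0 0 0 0 0; -1 0.1 0 0 0 0 0; -1 0.3 0 0 0 0 0; -1 1 0 0 0 0 0; -1 1 0 0 0 0 0; -1 1 0 -0.5 0 0 0; -1 1 0 -1 0 0 0; -1 1 0 -1 0 0 0; -1 1 0 -1 0 0 0'>/dev/null; python3 -m inch '-1 1 0 0 0 0 0; -1 0 0 0 0 0 0'; python3 rel.py
python3 - <<'E'
from h import *
d=np.array([-.741,.671]);C=np.array([.512,.2703])
for n in("side","top"):
  c=camera(n); 
  for m,W in(("before",np.load(n+"0.npy")),("now",cloud(c))):
    Q=W.reshape(-1,3);Q=Q[np.isfinite(Q).all(1)];e=Q[:,:2]-C;t=e@d;s=e@[d[1],-d[0]]
    k=(abs(s)<.03)&(abs(t)<.11)&(Q[:,2]>.095)&(Q[:,2]<.14); T=np.sort(t[k]);print(n,m,k.sum(),T[:3].round(4),T[-4:].round(4))
  if n=="side": cv2.imwrite("pics/s6.png",cv2.resize(c["img"][340:480,220:380],(640,560),interpolation=cv2.INTER_CUBIC))
E
```

```text
time_s: 12.82
ee_pos: [0.2813, 0.4788, 0.1838]
eef_rot: [3.141, -0.0, 2.407]
force: [0.5, 0.5, -0.7]
grip_width: 0.0007
grip_force: 0.0
t 0.3108 s -0.0003 z 0.1838 yaw [179.98  -0.   137.93] F [ 0.46  0.51 -0.71] Ft -0.00 0.0007229636622899216 12.825
side before 2072 [-0.0695 -0.0691 -0.0687] [0.0951 0.0954 0.0955 0.0956]
side now 1911 [-0.0692 -0.0688 -0.0682] [0.0772 0.0772 0.0773 0.0776]
top before 858 [-0.0694 -0.0678 -0.0675] [0.0946 0.095  0.095  0.0953]
top now 803 [-0.0684 -0.0682 -0.0681] [0.0773 0.0773 0.0774 0.0795]
```

View pics/s6.png

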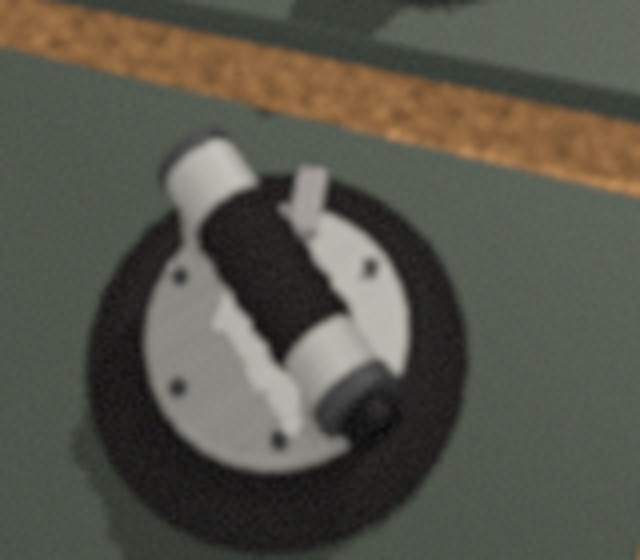

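The cap now sits against the collar (cap near (372,412), no rod showing), with its face at t≈0.0775. The lifter has not moved and the hand is clear.

```bash
python3 -c "
from station import ticket
print(ticket.hand_in())"
```

```text
the job is handed in; nothing more can be done
None
```

I pushed the plunger on lifter_a fully home on the second push (the first left it about 7 mm out), the cameras show no movement of the lifter, the hand is clear, and the job is handed in; no verdict was returned.

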